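Release the valve, then unlock the pressure cooker lid

TASK

Unlock the empty, cold pressure cooker so that it can be washed: turn its red steam valve clockwise until it comes up against its stop, without forcing it, and leave it there; then, with the valve set, twist the lid anticlockwise by its black bar handle all the way to its open stop. Let go of the cooker and leave the loose glass and the two spice jars where they stand.

Things in the scene. Friction and masses are not known exactly. Their poses are not given: they have to be found in the camera images.
- cooker: Steel pressure cooker, fixed; pot 210 mm in diameter, rim 75 mm high; lid 220 mm in diameter, top 95 to 100 mm high. Side handles reach 143 mm from the centre at +y and -y. Origin: centre of the underside, z up; -x points to where the valve sits while the lid is locked. There a fixed dark steel keeper, 34 mm wide, 91 mm high, stands just outside the rim, up to 135 mm from the centre.
- valve (a joint): Steam valve, rad: 0 = shut (starts 0 to 0.2), grows clockwise from above, friction 0.05 N m, stays where left. Draws in the lock tongue 15 mm per rad. Some way round the tongue is clear and the lid freed; 0.13 rad later comes a firm stop, anywhere from 0.85 to 1.42 rad, not readable beforehand: feel for it. Over 0.3 N m beyond friction (20 N at the tongue) overstrains it. No stop once the lid is turned.
- valve_grip (a point): Middle of the valve's red upright bar knob, on its turning axis, 125 mm above the worktop, 74 mm from the lid's centre. Bar 44 mm long along the point's x, 14 mm wide along y, 36 mm high (107 to 143 mm above the worktop), on a black foot 40 mm in diameter. With the valve at 0 the bar points radially (cooker's x). Turns with valve and lid.
- lid (a joint): Turning of the lid about the cooker's upright axis, rad: 0 = locked, grows anticlockwise from above, 0.55 = open stop. Friction 0.12 N m, stays where left; about 0.02 rad of play until the valve is set. Carries the valve and the tongue round with it.
- lid_grip (a point): Centre of the lid's bar handle, on the lid's turning axis, 136 mm above the worktop. The black bar is 100 mm long along the point's y axis, 16 mm wide along its x axis, 22 mm high (125 to 147 mm above the worktop), on two round posts 20 mm thick at y = +36 and -36 mm.
- lock_tongue: Flat brass tongue, 52 x 12 x 6 mm, 80 mm above the worktop, that sticks out of the lid's rim below the valve, between the keeper's cheeks. Origin: on the lid's axis, 105 mm below the tongue, while the valve is at 0; moves along its +x (to the lid's centre) 15 mm per rad of the valve. No force on it may exceed 20 N.
- glass: Drinking glass, 80 mm in diameter, 91 mm high, loose, to be left alone. Origin: centre of its underside.
- spice_red: Spice jar with a red cap, 39 mm in diameter, 91 mm high, loose, to be left alone. Origin: centre of its underside.
- spice_grey: Spice jar with a grey cap, 41 mm in diameter, 106 mm high, loose, to be left alone. Origin: centre of its underside.

How it is judged (in metres and radians):
On the way, in this order (a step that is already met when the one before it is completed fails the run):
1. the valve has been turned clockwise to its release position while the lid is still locked (value of joint valve above 0.7 rad and value of joint lid below 0.05 rad), for 0.2 s.
2. the lid has been twisted to its open stop with the valve left set (value of joint lid above 0.49 rad and value of joint valve between 0.7 and 1.55 rad), for 0.2 s.
At the end, for the whole second after the job is handed in: The lid stands at its open stop (joint lid over 0.49 rad of 0.55), the valve is still set where it was released (joint valve 0.7 to 1.55 rad), and both are at rest (all of step 2 and velocity of joint lid between -0.05 and 0.05 rad/s and velocity of joint valve between -0.05 and 0.05 rad/s); the robot touches nothing.
It fails at once if the lock is forced: more than 20 N on the brass lock tongue (the valve driven hard into its stop, or the lid twisted hard while still locked) (contact force between lock_tongue and anything else above 20 N).
It fails at once if the glass or a spice jar is shifted more than 30 mm or knocked over (distance of any of glass, spice_red, spice_grey from where it was at the start of the episode above 0.03 m or angle between any of glass, spice_red, spice_grey's own z axis and vertical above 0.5 rad).
It also fails if it takes over 64 s, if anything falls off the work surface, if the arm or the gripper's body presses on something with over 40 N, if the wrist force passes 120 N, or if a joint passes its speed limit or range.

ROBOT

A 6-joint arm with a two-finger parallel gripper is mounted at the origin on a cart in front of the work surface, level with it; the furniture and walls round the work are solid. World frame = base frame: x ahead of the robot, y to its left, z up, the work surface at z = 0. Lengths are in mm, angles in rad, forces in N, time in s.
With the tool pointing down it reaches from about 325 to 900 mm from the base axis. Payload 6.1 kg.
Tool frame: the origin (TCP) lies midway between the tips of the shut fingers; the grasp point (between the pads) lies 19 mm behind it; z points along the fingers, y is the line along which they close (so a half turn about z gives the same grasp; the last joint's range is limited). The gripper opens to 87 mm and grips with 3 to 60 N. Pads are 19 mm wide; open, the fingers measure 117 mm over their backs; the gripper's body (75 mm by 190 mm) begins 51 mm behind the grasp point.
Start: joints at [-1.268, 0.22, 1.526, -0, 1.395, -0.126], TCP at [259.855, -568.411, 222.538] pointing down, gripper open.
Joint ranges: [-2.98, 2.98], [-0.91, 2.08], [0.09, 2.57], [-1.24, 4.39], [0.2, 2.65], [-2.68, 2.68]. Speed limits (rad/s): [2.57, 2.57, 3.01, 3.14, 3.14, 3.14].

INTERFACE

Orientations are given as [roll, pitch, yaw] about the fixed x, y, z axes, in that order (R = Rz(yaw) Ry(pitch) Rx(roll)).
In Python, from plant import bot gives the robot as it stands.
- The arm moves only by the shell command python3 -m pendant 'ROWS'. ROWS is JSON, a list of rows, each a list of 7 numbers: the turn, a rotation vector about the world's x, y, z in degrees, then the shift along the world's x, y, z in cm, then the closure, from 0 (fully open) to 1 (shut). In form: [[rx, ry, rz, x, y, z, jaw], ...]. A call has exactly 8 rows; each row is the pose to reach, as a shift and turn from the pose commanded when the call began; what a row does not reach only later rows make up. A row lasts 1/12 s, in which the tool goes at most 41.7 mm and 7.16 degrees, less where a joint would pass 70% of its speed; a pose out of reach is approached as far as the arm can. A call with a gripper value outside its range is refused whole. The fingers move at their own pace and stop on an object; the grip force is fixed at half the most. Time passes only in rows, so rows that repeat a pose let the fingers close, or fill a call up. It gives the time, the measured TCP pose, the force, the opening and the grip force at its end, in the units of the state.
- bot.state(): the state, without advancing time (a new reading comes with each control period).
- bot.camera(name): name is "scene" or "top" or "wrist"; returns a dict with "image" (420x560x3 uint8, red, green, blue), "fx", "fy", "cx", "cy" (pixels), "R" (3x3) and "t" (3): a world point X has camera coordinates R X + t; the wrist camera has in their place "hand_eye" (4x4, takes a point from camera to tool coordinates, whose origin is the TCP and whose axes are the flange's). Camera axes: x right, y down, z forward; pixel columns grow to the right and rows downward; lengths in mm; the calibration is good to about 2 mm. A picture is of the moment at which its call begins: read the wrist's pose just before it. There is no depth.
- bot.hand_in(): hands the job in; it is judged then, once.
Trained networks look in the newest picture that a camera, given by its name, has taken for a name from the list of things; names that differ only in an ending like _2 or _b are one class to them, and where a whole thing is asked for, a point or a joint stands for the part that bears it (a point fixed in the world has none). Each returns a list of dicts, best first, with "confidence" (0 to 1); they miss things now and then, are a little off and sometimes report something else, mostly with a low value. They report only what shows in the picture. A call takes as long as a camera call.
- bot.find_in(query, camera): "at" ([x, y, z] in mm, in world coordinates, good to about 4 mm: the middle of the surface that is visible of it).
- bot.spot_point(query, camera): "at" ([x, y, z] in mm, in world coordinates, good to about 4 mm: a listed point, or the origin of a listed thing).
The state is a dict: "time": time; "joints": joint angles; "joint_velocities": joint speeds; "tau": joint torques, N m; "tool_pos": TCP position; "tcp_rot": TCP orientation; "force": force on the tool from outside, world axes, zero at the start; "ft_torque": the same for the moment, N m; "width": opening from 0.0 (shut) to 1.0 (fully open); "gripper_force": force on a finger pad.
Only numpy, scipy, OpenCV 4.12 (cv2) and the standard library are available. Lean on these libraries where they do the work, as an engineer would, in place of code of your own. Each camera call takes 0.05 s, during which the arm holds its last target. There are 200 camera calls.

## Working session

There is one attempt and no reset: what is moved stays moved. The work goes in short steps, Python scripts to look and compute and a shell command to move; the robot and the scene stay as the last step left them, time stands still between calls to the robot, and variables do not carry over. Pictures are saved under pics/ and viewed, at most 10 in all, crops included, and the job is handed in when it is done.

```bash
mkdir -p pics; ls
python3 - <<'E'
from plant import bot
import cv2,numpy as np
s=bot.state();print(s['time'],s['tool_pos'],s['tcp_rot'],s['width'],s['force'])
ims=[]
for c in("top","scene"):
    d=bot.camera(c);ims.append(d['image'])
    for q in("cooker","valve_grip","lid_grip","glass","spice_red","spice_grey","lock_tongue"):
        print(c,q,[(np.round(r['at']),round(r['confidence'],2)) for r in bot.spot_point(q,c)[:2]])
cv2.imwrite("pics/a.png",cv2.resize(np.vstack(ims),None,fx=.71,fy=.71)[:,:,::-1])
E
```

```text
pics
0.0 [ 259.68351982 -567.82286339  221.4300945 ] [-3.13969736e+00 -2.68805925e-04  4.28801084e-01] 0.9970757848760277 [0.18920134 0.29549327 0.53748822]
top cooker [(array([529.,  99.,   1.]), 0.64), (array([735.,  31.,  -1.]), 0.61)]
top valve_grip [(array([462., 125., 128.]), 0.69)]
top lid_grip [(array([528.,  94., 133.]), 0.62)]
top glass [(array([ 437., -263.,   -1.]), 0.65)]
top spice_red [(array([726., 153.,   4.]), 0.64)]
top spice_grey [(array([740.,  29.,   1.]), 0.6)]
top lock_tongue []
scene cooker [(array([527.,  96.,  -0.]), 0.91), (array([736.,  27.,  -0.]), 0.31)]
scene valve_grip [(array([459., 127., 124.]), 0.77)]
scene lid_grip [(array([526.,  97., 135.]), 0.94), (array([739.,  28.,   0.]), 0.38)]
scene glass [(array([ 436., -262.,    2.]), 0.62)]
scene spice_red [(array([731., 161.,   3.]), 0.85)]
scene spice_grey [(array([738.,  28.,  -0.]), 0.96), (array([527.,  99., 135.]), 0.62)]
scene lock_tongue []
```

View pics/a.png

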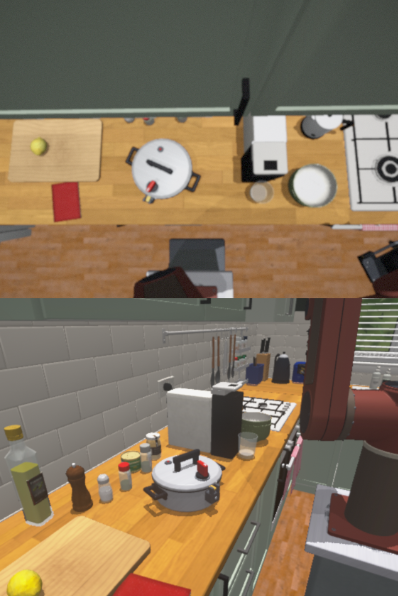

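Seen: in the top half the cooker is at about (162,168), valve (152,186), and the tall machine is right of it at (265,145). The scene half shows the cooker at (187,480) with the valve towards the robot. The networks agree: centre (527,97), valve (460,126), cooker yaw about -23°. I'll approach in front of the machine, turning the tool to yaw 156°.

```bash
python3 -m pendant '[[0,0,6,0.6,3.5,2,0.43],[0,0,12,1.2,7,4,0.43],[0,0,18,1.8,10.5,5,0.43],[0,0,24,2.4,14,5,0.43],[0,0,30,3,17.5,5,0.43],[0,0,36,3.6,21,5,0.43],[0,0,42,4.2,24.5,5,0.43],[0,0,48,5,28,5,0.43]]'
python3 -m pendant '[[0,0,6,0.6,3.5,0,0.43],[0,0,12,1.2,7,0,0.43],[0,0,18,1.8,10.5,0,0.43],[0,0,24,2.4,14,0,0.43],[0,0,30,3,17.5,0,0.43],[0,0,36,3.6,21,0,0.43],[0,0,42,4.2,24.5,0,0.43],[0,0,48,5,28,0,0.43]]'
```

```text
time: 1.47
tool_pos: [309.7, -286.8, 272.7]
tcp_rot: [3.141, 0.0, 1.271]
force: [0.6, 0.5, 0.0]
width: 0.584
gripper_force: 0.0
time: 2.13
tool_pos: [359.7, -6.8, 273.0]
tcp_rot: [3.141, 0.001, 2.109]
force: [0.4, -0.9, -0.2]
width: 0.569
gripper_force: 0.0
```

```bash
python3 -m pendant '[[0,0,6,1.5,2,0,0.43],[0,0,12,3,4,0,0.43],[0,0,18,4.5,6,0,0.43],[0,0,24,6,8,0,0.43],[0,0,30,8,10.5,0,0.43],[0,0,36,10,13,0,0.43],[0,0,36,10,13,0,0.43],[0,0,36,10,13,0,0.43]]'
python3 - <<'E'
from plant import bot
import cv2,numpy as np
s=bot.state();print(s['time'],s['tool_pos'],s['tcp_rot'],s['joints'],s['ft_torque'])
d=bot.camera("wrist");print(np.round(d['hand_eye'],2).tolist(),d['fx'],d['cx'],d['cy'])
for q in("cooker","valve_grip","lid_grip"):
    print(q,[(np.round(r['at']),round(r['confidence'],2)) for r in bot.spot_point(q,"wrist")[:2]])
cv2.imwrite("pics/b.png",d['image'][:,:,::-1])
E
```

```text
time: 2.8
tool_pos: [460.0, 122.6, 272.0]
tcp_rot: [-3.141, -0.001, 2.735]
force: [0.3, 0.2, 0.2]
width: 0.567
gripper_force: 0.0
2.8 [459.97634996 122.57582306 272.00421135] [-3.14072519e+00 -1.24906720e-03  2.73455757e+00] [ 9.46716583e-02 -1.72515958e-01  1.83425544e+00 -1.60497980e-04
  1.48136549e+00 -1.06907567e+00] [ 0.04894021 -0.13530284  0.02613171]
[[0.0, -0.95, -0.3, 83.46], [1.0, 0.0, 0.0, -0.22], [0.0, -0.3, 0.95, -161.59], [0.0, 0.0, 0.0, 1.0]] 351.76173434496627 277.5730641259498 207.34065047665973
cooker [(array([528.,  96.,   3.]), 0.8)]
valve_grip [(array([461., 126., 128.]), 0.81)]
lid_grip [(array([527.,  98., 135.]), 0.62)]
```

View pics/b.png

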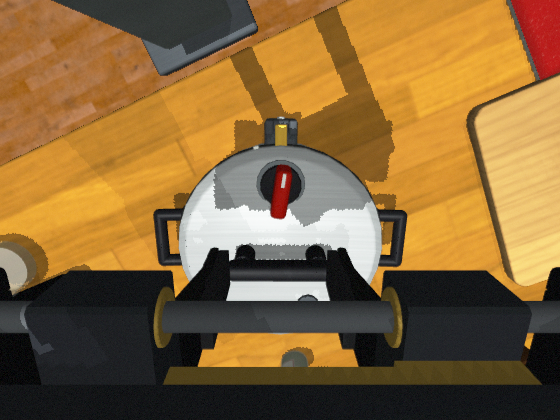

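The bar knob runs from (285,170) to (279,215), slightly off radial. The keeper with the tongue is at (282,130) and the lid handle at (280,268). I'll measure the bar's angle on its top plane.

```bash
cat > h.py <<'E'
from plant import bot
import cv2,numpy as np
from scipy.spatial.transform import Rotation as Ro
def look(z=143,name=None):
    s=bot.state();d=bot.camera("wrist");im=d['image']
    T=np.eye(4);T[:3,:3]=Ro.from_euler('xyz',s['tcp_rot']).as_matrix();T[:3,3]=s['tool_pos'];T=T@d['hand_eye']
    i=im.astype(int);m=((i[...,0]>90)&(i[...,1]<60)&(i[...,2]<60)).astype(np.uint8)
    m[:, :200]=0;m[:,360:]=0;m[:120]=0;m[330:]=0
    n,l,st,c=cv2.connectedComponentsWithStats(m);k=1+np.argmax(st[1:,4]);v,u=np.nonzero(l==k)
    r=np.c_[(u-d['cx'])/d['fx'],(v-d['cy'])/d['fy'],np.ones(len(u))]@T[:3,:3].T
    p=T[:3,3]+r*((z-T[2,3])/r[:,2])[:,None];p=p[:,:2]
    (c,w,a)=cv2.minAreaRect(p.astype(np.float32));e=np.linalg.eigh(np.cov(p.T))[1][:,1]
    print('n',len(u),'centre',np.round(c,1),'size',np.round(w,1),'rectang',round(a,1),'pca deg',round(np.degrees(np.arctan2(e[1],e[0]))%180,1))
    if name: cv2.imwrite(name,im[:,:,::-1])
    return im
E
python3 -c "
from h import *
look()"
```

```text
n 642 centre [457.9 126.1] size [13.  43.1] rectang 58.3 pca deg 148.4
```

```bash
python3 -m pendant '[[0,0,-4,0,0.2,-2,0.43],[0,0,-8,0,0.35,-5,0.43],[0,0,-8,0,0.35,-8,0.43],[0,0,-8,0,0.35,-11,0.43],[0,0,-8,0,0.35,-13,0.43],[0,0,-8,0,0.35,-14.5,0.43],[0,0,-8,0,0.35,-15.7,0.43],[0,0,-8,0,0.35,-15.7,0.43]]'
python3 - <<'E'
from h import *
s=bot.state();print(s['force'],s['ft_torque'])
look(name="pics/c.png")
E
```

```text
time: 3.72
tool_pos: [457.6, 124.1, 113.1]
tcp_rot: [-3.139, -0.003, 2.591]
force: [-0.8, 0.4, -0.7]
width: 0.569
gripper_force: 0.0
[-0.76013676  0.3756271  -0.73192219] [ 0.01429109 -0.04644491  0.03854623]
n 1921 centre [444.7 134.2] size [13.  33.1] rectang 59.5 pca deg 149.0
```

View pics/c.png

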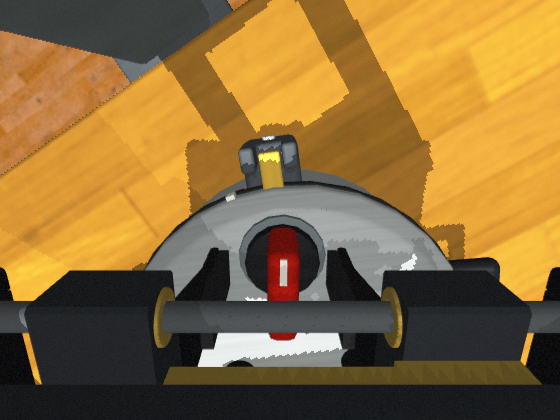

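Knob sits between the fingers at (283,283), aligned with them. Check settled pose, then close.

```bash
python3 -c "
from h import *
s=bot.state();print(s['time'],s['tool_pos'],s['tcp_rot'])"
python3 -m pendant '[[0,0,0,0,0,0,0.6],[0,0,0,0,0,0,0.7],[0,0,0,0,0,0,0.8],[0,0,0,0,0,0,0.9],[0,0,0,0,0,0,1],[0,0,0,0,0,0,1],[0,0,0,0,0,0,1],[0,0,0,0,0,0,1]]'
python3 -c "
from h import *
s=bot.state();print(s['force'],s['ft_torque'])"
```

```text
3.7667 [458.63972167 124.32829935 114.66736102] [-3.14008259e+00 -1.88478670e-03  2.59157443e+00]
time: 4.43
tool_pos: [460.0, 125.2, 115.8]
tcp_rot: [3.141, 0.0, 2.593]
force: [0.5, 0.6, 2.2]
width: 0.159
gripper_force: 30.0
[0.47959956 0.58764108 2.22941947] [ 0.12880084 -0.11394501  0.00414535]
```

```bash
cat > t.py <<'E'
# prints yaw/torque averages; exit 1 if torque about z beyond limit
from plant import bot
import sys
s=bot.state();T=s['ft_torque'];print('t',round(s['time'],2),'yaw',round(s['tcp_rot'][2],4),'T',[round(x,3) for x in T],'F',[round(x,1) for x in s['force']])
if len(sys.argv)>1 and abs(T[2])>float(sys.argv[1]): print('STOP');sys.exit(1)
E
for i in 1; do
python3 -m pendant '[[0,0,-0.2,0,0,0,1],[0,0,-0.3,0,0,0,1],[0,0,-0.3,0,0,0,1],[0,0,-0.3,0,0,0,1],[0,0,-0.3,0,0,0,1],[0,0,-0.3,0,0,0,1],[0,0,-0.3,0,0,0,1],[0,0,-0.3,0,0,0,1]]' >/dev/null; python3 t.py
python3 -m pendant '[[0,0,-0.2,0,0,0,1],[0,0,-0.3,0,0,0,1],[0,0,-0.3,0,0,0,1],[0,0,-0.3,0,0,0,1],[0,0,-0.3,0,0,0,1],[0,0,-0.3,0,0,0,1],[0,0,-0.3,0,0,0,1],[0,0,-0.3,0,0,0,1]]' >/dev/null; python3 t.py
python3 -m pendant '[[0,0,-1,0,0,0,1],[0,0,-2,0,0,0,1],[0,0,-2,0,0,0,1],[0,0,-2,0,0,0,1],[0,0,-2,0,0,0,1],[0,0,-2,0,0,0,1],[0,0,-2,0,0,0,1],[0,0,-2,0,0,0,1]]' >/dev/null; python3 t.py
done
```

```text
t 5.1 yaw 2.5878 T [np.float64(0.111), np.float64(-0.044), np.float64(0.061)] F [np.float64(-1.0), np.float64(0.0), np.float64(4.4)]
t 5.77 yaw 2.5823 T [np.float64(0.182), np.float64(-0.113), np.float64(0.014)] F [np.float64(-1.1), np.float64(-0.0), np.float64(4.7)]
t 6.43 yaw 2.5473 T [np.float64(0.139), np.float64(-0.019), np.float64(-0.064)] F [np.float64(-1.4), np.float64(0.3), np.float64(4.7)]
```

```bash
cat > t.py <<'E'
from plant import bot
import sys,numpy as np
R=[]
for k in range(4):
    s=bot.state();R.append([s['tcp_rot'][2],*s['ft_torque'],*s['force'],s['tau'][5]])
    if k<3: bot.camera("wrist")
m=np.mean(R,0);print('t',round(s['time'],2),'yaw %.4f'%m[0],'T',np.round(m[1:4],3),'F',np.round(m[4:7],1),'tau6 %.3f'%m[7],'Tz',np.round(np.array(R)[:,3],2))
if len(sys.argv)>1 and abs(m[3])>float(sys.argv[1]): print('STOP');sys.exit(1)
E
python3 t.py
python3 -m pendant '[[0,0,-4,0,0,0,1],[0,0,-8,0,0,0,1],[0,0,-13,0,0,0,1],[0,0,-18,0,0,0,1],[0,0,-23,0,0,0,1],[0,0,-28,0,0,0,1],[0,0,-31,0,0,0,1],[0,0,-31,0,0,0,1]]'; python3 t.py
```

```text
t 6.58 yaw 2.5473 T [ 0.12  -0.016 -0.042] F [-0.8  0.4  5.2] tau6 -0.047 Tz [-0.06 -0.07 -0.03 -0.  ]
time: 7.25
tool_pos: [459.9, 125.0, 115.8]
tcp_rot: [-3.141, 0.0, 2.003]
force: [-1.5, -0.9, 6.6]
width: 0.16
gripper_force: 30.0
t 7.4 yaw 2.0053 T [-0.023  0.1   -0.055] F [-1.5 -0.3  6.7] tau6 0.232 Tz [-0.   -0.05 -0.11 -0.06]
```

```bash
cat > t.py <<'E'
from plant import bot
import sys,numpy as np
R=[]
for k in range(3):
    s=bot.state();R.append([s['tcp_rot'][2],*s['ft_torque'],*s['force'],s['tau'][5]])
    if k<2: bot.camera("wrist")
m=np.mean(R,0);print('t',round(s['time'],2),'yaw %.4f'%m[0],'T',np.round(m[1:4],3),'F',np.round(m[4:7],1),'tau6 %.3f'%m[7])
if abs(m[3])>.16: print('STOP');sys.exit(1)
E
python3 -m pendant '[[0,0,-0.2,0,0,0,1],[0,0,-0.4,0,0,0,1],[0,0,-0.6,0,0,0,1],[0,0,-0.8,0,0,0,1],[0,0,-1,0,0,0,1],[0,0,-1,0,0,0,1],[0,0,-1,0,0,0,1],[0,0,-1,0,0,0,1]]' >/dev/null && python3 t.py &&
python3 -m pendant '[[0,0,-0.2,0,0,0,1],[0,0,-0.4,0,0,0,1],[0,0,-0.6,0,0,0,1],[0,0,-0.8,0,0,0,1],[0,0,-1,0,0,0,1],[0,0,-1,0,0,0,1],[0,0,-1,0,0,0,1],[0,0,-1,0,0,0,1]]' >/dev/null && python3 t.py &&
python3 -m pendant '[[0,0,-0.2,0,0,0,1],[0,0,-0.4,0,0,0,1],[0,0,-0.6,0,0,0,1],[0,0,-0.8,0,0,0,1],[0,0,-1,0,0,0,1],[0,0,-1,0,0,0,1],[0,0,-1,0,0,0,1],[0,0,-1,0,0,0,1]]' >/dev/null && python3 t.py
```

```text
t 8.17 yaw 1.9889 T [-0.001  0.114  0.035] F [-1.3 -0.4  5.9] tau6 0.031
t 8.93 yaw 1.9715 T [-0.033  0.124  0.026] F [-1.7 -0.5  6.2] tau6 0.031
t 9.7 yaw 1.9540 T [-0.007  0.094  0.025] F [-1.2 -0.3  5.9] tau6 0.031
```

```bash
sed -i 's/if abs(m\[3\])>.16/if m[3]>.12 or m[7]>.1/; s/range(3)/range(2)/; s/k<2/k<1/' t.py
python3 -m pendant '[[0,0,-0.2,0,0,0,1],[0,0,-0.4,0,0,0,1],[0,0,-0.6,0,0,0,1],[0,0,-0.8,0,0,0,1],[0,0,-1,0,0,0,1],[0,0,-1,0,0,0,1],[0,0,-1,0,0,0,1],[0,0,-1,0,0,0,1]]' >/dev/null && python3 t.py &&
python3 -m pendant '[[0,0,-0.2,0,0,0,1],[0,0,-0.4,0,0,0,1],[0,0,-0.6,0,0,0,1],[0,0,-0.8,0,0,0,1],[0,0,-1,0,0,0,1],[0,0,-1,0,0,0,1],[0,0,-1,0,0,0,1],[0,0,-1,0,0,0,1]]' >/dev/null && python3 t.py &&
python3 -m pendant '[[0,0,-0.2,0,0,0,1],[0,0,-0.4,0,0,0,1],[0,0,-0.6,0,0,0,1],[0,0,-0.8,0,0,0,1],[0,0,-1,0,0,0,1],[0,0,-1,0,0,0,1],[0,0,-1,0,0,0,1],[0,0,-1,0,0,0,1]]' >/dev/null && python3 t.py &&
python3 -m pendant '[[0,0,-0.2,0,0,0,1],[0,0,-0.4,0,0,0,1],[0,0,-0.6,0,0,0,1],[0,0,-0.8,0,0,0,1],[0,0,-1,0,0,0,1],[0,0,-1,0,0,0,1],[0,0,-1,0,0,0,1],[0,0,-1,0,0,0,1]]' >/dev/null && python3 t.py &&
python3 -m pendant '[[0,0,-0.2,0,0,0,1],[0,0,-0.4,0,0,0,1],[0,0,-0.6,0,0,0,1],[0,0,-0.8,0,0,0,1],[0,0,-1,0,0,0,1],[0,0,-1,0,0,0,1],[0,0,-1,0,0,0,1],[0,0,-1,0,0,0,1]]' >/dev/null && python3 t.py &&
python3 -m pendant '[[0,0,-0.2,0,0,0,1],[0,0,-0.4,0,0,0,1],[0,0,-0.6,0,0,0,1],[0,0,-0.8,0,0,0,1],[0,0,-1,0,0,0,1],[0,0,-1,0,0,0,1],[0,0,-1,0,0,0,1],[0,0,-1,0,0,0,1]]' >/dev/null && python3 t.py
```

```text
t 10.42 yaw 1.9366 T [-0.018  0.134  0.037] F [-1.2 -0.   6.5] tau6 0.031
t 11.13 yaw 1.9192 T [-0.027  0.143  0.048] F [-1.9 -0.3  6.2] tau6 0.031
t 11.85 yaw 1.9017 T [-0.032  0.173  0.02 ] F [-1.9  0.4  6.8] tau6 0.031
t 12.57 yaw 1.8842 T [-0.03   0.2    0.031] F [-2.3 -0.4  6.3] tau6 0.031
t 13.28 yaw 1.8668 T [-0.032  0.139  0.036] F [-1.5 -0.4  6.6] tau6 0.031
t 14.0 yaw 1.8493 T [-0.029  0.095  0.04 ] F [-1.9  0.4  6. ] tau6 0.031
```

```bash
python3 -m pendant '[[0,0,-0.2,0,0,0,1],[0,0,-0.4,0,0,0,1],[0,0,-0.6,0,0,0,1],[0,0,-0.8,0,0,0,1],[0,0,-1,0,0,0,1],[0,0,-1,0,0,0,1],[0,0,-1,0,0,0,1],[0,0,-1,0,0,0,1]]' >/dev/null && python3 t.py &&
python3 -m pendant '[[0,0,-0.2,0,0,0,1],[0,0,-0.4,0,0,0,1],[0,0,-0.6,0,0,0,1],[0,0,-0.8,0,0,0,1],[0,0,-1,0,0,0,1],[0,0,-1,0,0,0,1],[0,0,-1,0,0,0,1],[0,0,-1,0,0,0,1]]' >/dev/null && python3 t.py &&
python3 -m pendant '[[0,0,-0.2,0,0,0,1],[0,0,-0.4,0,0,0,1],[0,0,-0.6,0,0,0,1],[0,0,-0.8,0,0,0,1],[0,0,-1,0,0,0,1],[0,0,-1,0,0,0,1],[0,0,-1,0,0,0,1],[0,0,-1,0,0,0,1]]' >/dev/null && python3 t.py &&
python3 -m pendant '[[0,0,-0.2,0,0,0,1],[0,0,-0.4,0,0,0,1],[0,0,-0.6,0,0,0,1],[0,0,-0.8,0,0,0,1],[0,0,-1,0,0,0,1],[0,0,-1,0,0,0,1],[0,0,-1,0,0,0,1],[0,0,-1,0,0,0,1]]' >/dev/null && python3 t.py &&
python3 -m pendant '[[0,0,-0.2,0,0,0,1],[0,0,-0.4,0,0,0,1],[0,0,-0.6,0,0,0,1],[0,0,-0.8,0,0,0,1],[0,0,-1,0,0,0,1],[0,0,-1,0,0,0,1],[0,0,-1,0,0,0,1],[0,0,-1,0,0,0,1]]' >/dev/null && python3 t.py &&
python3 -m pendant '[[0,0,-0.2,0,0,0,1],[0,0,-0.4,0,0,0,1],[0,0,-0.6,0,0,0,1],[0,0,-0.8,0,0,0,1],[0,0,-1,0,0,0,1],[0,0,-1,0,0,0,1],[0,0,-1,0,0,0,1],[0,0,-1,0,0,0,1]]' >/dev/null && python3 t.py &&
python3 -m pendant '[[0,0,-0.2,0,0,0,1],[0,0,-0.4,0,0,0,1],[0,0,-0.6,0,0,0,1],[0,0,-0.8,0,0,0,1],[0,0,-1,0,0,0,1],[0,0,-1,0,0,0,1],[0,0,-1,0,0,0,1],[0,0,-1,0,0,0,1]]' >/dev/null && python3 t.py &&
python3 -m pendant '[[0,0,-0.2,0,0,0,1],[0,0,-0.4,0,0,0,1],[0,0,-0.6,0,0,0,1],[0,0,-0.8,0,0,0,1],[0,0,-1,0,0,0,1],[0,0,-1,0,0,0,1],[0,0,-1,0,0,0,1],[0,0,-1,0,0,0,1]]' >/dev/null && python3 t.py
```

```text
t 14.72 yaw 1.8320 T [-0.018  0.157  0.096] F [-1.3 -0.2  6.6] tau6 0.087
t 15.43 yaw 1.8147 T [-0.027  0.167  0.173] F [-1.9  0.1  5.7] tau6 0.162
STOP
```

```bash
python3 -m pendant '[[0,0,1,0,0,0,1],[0,0,1.5,0,0,0,1],[0,0,1.5,0,0,0,0.6],[0,0,1.5,0,0,0,0.43],[0,0,1.5,0,0,0,0.43],[0,0,1.5,0,0,0,0.43],[0,0,1.5,0,0,0,0.43],[0,0,1.5,0,0,0,0.43]]' >/dev/null; python3 t.py
python3 -m pendant '[[0,0,0,0,0,1,0.43],[0,0,0,0,0,3,0.43],[0,0,0,0,0,6,0.43],[0,0,0,0,0,9,0.43],[0,0,0,0,0,12,0.43],[0,0,0,0,0,15,0.43],[0,0,0,0,0,15,0.43],[0,0,0,0,0,15,0.43]]'
python3 - <<'E'
from h import *
look(name="pics/d.png")
for q in("cooker","valve_grip","lid_grip"):
    print(q,[(np.round(r['at']),round(r['confidence'],2)) for r in bot.spot_point(q,"wrist")[:1]])
E
```

```text
t 16.15 yaw 1.8407 T [-0.023 -0.125 -0.011] F [ 0.2 -0.1 -0.5] tau6 0.001
time: 16.82
tool_pos: [461.3, 125.2, 268.6]
tcp_rot: [3.136, 0.001, 1.841]
force: [0.0, 0.6, -0.3]
width: 0.571
gripper_force: 0.0
n 659 centre [458.2 129.2] size [12.7 46.5] rectang 15.8 pca deg 105.9
cooker [(array([525.,  97.,  -1.]), 0.92)]
valve_grip [(array([455., 127., 126.]), 0.77)]
lid_grip [(array([526.,  98., 136.]), 0.64)]
```

View pics/d.png

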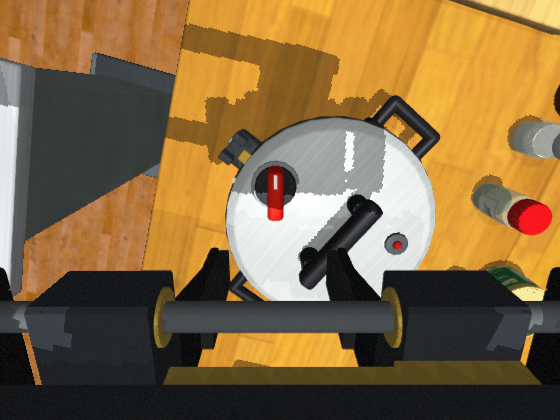

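Bar now at 106°, so the valve is about 0.89 rad, against the stop found by feel. The tongue is almost fully drawn in at (243,157) and the handle runs from (310,275) to (372,208). Now to the lid handle.

```bash
python3 -m pendant '[[0,0,-6,1.1,-0.5,0,0.43],[0,0,-12,2.2,-1,0,0.43],[0,0,-18,3.3,-1.4,0,0.43],[0,0,-24,4.4,-1.9,0,0.43],[0,0,-30,5.5,-2.4,0,0.43],[0,0,-36,6.6,-2.8,0,0.43],[0,0,-39,6.6,-2.8,0,0.43],[0,0,-39,6.6,-2.8,0,0.43]]'
python3 - <<'E'
from h import *
look(name="pics/e.png")
s=bot.state();print(s['tool_pos'])
for q in("cooker","valve_grip","lid_grip"):
    print(q,[(np.round(r['at']),round(r['confidence'],2)) for r in bot.spot_point(q,"wrist")[:1]])
E
```

```text
time: 17.68
tool_pos: [525.4, 96.7, 263.6]
tcp_rot: [-3.139, 0.001, 1.158]
force: [0.5, 0.4, -0.2]
width: 0.571
gripper_force: 0.0
n 241 centre [468.  114.1] size [21.9 11.8] rectang 62.6 pca deg 78.3
[525.15881571  96.93681957 263.88011187]
cooker [(array([528.,  95.,   0.]), 0.79)]
valve_grip [(array([458., 124., 125.]), 0.72)]
lid_grip [(array([523.,  98., 134.]), 0.67)]
```

View pics/e.png

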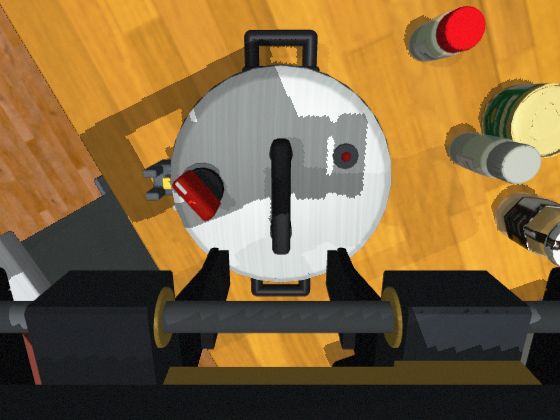

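Handle is parallel to the pads, centred at column 281 of 278. Descend.

```bash
python3 -m pendant '[[0,0,0,0,0,-1.5,0.43],[0,0,0,0,0,-4,0.43],[0,0,0,0,0,-7,0.43],[0,0,0,0,0,-10,0.43],[0,0,0,0,0,-12.5,0.43],[0,0,0,0,0,-14,0.43],[0,0,0,0,0,-14.8,0.43],[0,0,0,0,0,-14.8,0.43]]'; python3 t.py
python3 -m pendant '[[0,0,0,0,0,0,0.6],[0,0,0,0,0,0,0.7],[0,0,0,0,0,0,0.8],[0,0,0,0,0,0,0.9],[0,0,0,0,0,0,1],[0,0,0,0,0,0,1],[0,0,0,0,0,0,1],[0,0,0,0,0,0,1]]'; python3 t.py
```

```text
time: 18.55
tool_pos: [524.1, 97.1, 115.5]
tcp_rot: [-3.138, 0.002, 1.161]
force: [0.2, -0.0, -0.4]
width: 0.574
gripper_force: 0.0
t 18.6 yaw 1.1609 T [-0.007 -0.054 -0.011] F [ 0.2 -0.  -0.3] tau6 -0.008
time: 19.27
tool_pos: [527.7, 96.4, 118.1]
tcp_rot: [3.137, -0.001, 1.16]
force: [6.2, -2.4, -4.0]
width: 0.183
gripper_force: 30.0
t 19.32 yaw 1.1599 T [-0.388 -0.985  0.013] F [ 6.  -1.8 -3.6] tau6 0.017
```

```bash
python3 -m pendant '[[0,0,0.3,0,0,0,1],[0,0,0.6,0,0,0,1],[0,0,0.9,0,0,0,1],[0,0,1.2,0,0,0,1],[0,0,1.2,0,0,0,1],[0,0,1.2,0,0,0,1],[0,0,1.2,0,0,0,1],[0,0,1.2,0,0,0,1]]'>/dev/null; python3 t.py
python3 -m pendant '[[0,0,0.3,0,0,0,1],[0,0,0.6,0,0,0,1],[0,0,0.9,0,0,0,1],[0,0,1.2,0,0,0,1],[0,0,1.2,0,0,0,1],[0,0,1.2,0,0,0,1],[0,0,1.2,0,0,0,1],[0,0,1.2,0,0,0,1]]'>/dev/null; python3 t.py
```

```text
t 20.03 yaw 1.1804 T [-0.366 -0.928 -0.141] F [ 6.6 -2.1 -3.6] tau6 -0.153
t 20.75 yaw 1.2013 T [-0.322 -0.971 -0.179] F [ 6.3 -2.1 -3.1] tau6 -0.183
```

```bash
python3 -m pendant '[[0,0,0.3,0,0,0,1],[0,0,0.6,0,0,0,1],[0,0,0.9,0,0,0,1],[0,0,1.2,0,0,0,1],[0,0,1.2,0,0,0,1],[0,0,1.2,0,0,0,1],[0,0,1.2,0,0,0,1],[0,0,1.2,0,0,0,1]]'>/dev/null; python3 t.py
```

```text
t 21.47 yaw 1.2222 T [-0.325 -0.974 -0.2  ] F [ 6.  -2.1 -3. ] tau6 -0.193
```

```bash
python3 -m pendant '[[0,0,0.6,0,0,0,1],[0,0,1.2,0,0,0,1],[0,0,1.8,0,0,0,1],[0,0,2.4,0,0,0,1],[0,0,3,0,0,0,1],[0,0,3,0,0,0,1],[0,0,3,0,0,0,1],[0,0,3,0,0,0,1]]'>/dev/null; python3 t.py
```

```text
t 22.18 yaw 1.2747 T [-0.365 -0.975 -0.104] F [ 5.9 -2.  -3.6] tau6 -0.129
```

The torque is steady, so the lid is turning freely.

```bash
python3 -m pendant '[[0,0,2,0,0,0,1],[0,0,5,0,0,0,1],[0,0,8,0,0,0,1],[0,0,11,0,0,0,1],[0,0,14,0,0,0,1],[0,0,17,0,0,0,1],[0,0,20,0,0,0,1],[0,0,20,0,0,0,1]]'>/dev/null; python3 t.py
python3 -m pendant '[[0,0,0.5,0,0,0,1],[0,0,1,0,0,0,1],[0,0,1.5,0,0,0,1],[0,0,2,0,0,0,1],[0,0,2,0,0,0,1],[0,0,2,0,0,0,1],[0,0,2,0,0,0,1],[0,0,2,0,0,0,1]]'>/dev/null; python3 t.py
python3 -m pendant '[[0,0,0.5,0,0,0,1],[0,0,1,0,0,0,1],[0,0,1.5,0,0,0,1],[0,0,2,0,0,0,1],[0,0,2,0,0,0,1],[0,0,2,0,0,0,1],[0,0,2,0,0,0,1],[0,0,2,0,0,0,1]]'>/dev/null; python3 t.py
```

```text
t 22.9 yaw 1.6259 T [-0.284 -0.88   0.095] F [ 5.3 -1.7 -2.4] tau6 -0.336
t 23.62 yaw 1.6589 T [-0.322 -0.851 -0.097] F [ 5.5 -2.3 -2.7] tau6 -0.064
t 24.33 yaw 1.6938 T [-0.336 -0.829 -0.085] F [ 4.9 -2.5 -1.8] tau6 -0.064
```

```bash
python3 -m pendant '[[0,0,0.3,0,0,0,1],[0,0,0.6,0,0,0,1],[0,0,0.9,0,0,0,1],[0,0,1.2,0,0,0,1],[0,0,1.2,0,0,0,1],[0,0,1.2,0,0,0,1],[0,0,1.2,0,0,0,1],[0,0,1.2,0,0,0,1]]'>/dev/null; python3 t.py
python3 -m pendant '[[0,0,0.3,0,0,0,1],[0,0,0.6,0,0,0,1],[0,0,0.9,0,0,0,1],[0,0,1.2,0,0,0,1],[0,0,1.2,0,0,0,1],[0,0,1.2,0,0,0,1],[0,0,1.2,0,0,0,1],[0,0,1.2,0,0,0,1]]'>/dev/null; python3 t.py
python3 - <<'E'
from h import *
look(name="pics/f.png")
E
```

```text
t 25.05 yaw 1.7145 T [-0.306 -0.843 -0.162] F [ 5.3 -2.8 -2.4] tau6 -0.176
t 25.77 yaw 1.7344 T [-0.292 -0.88  -0.628] F [ 4.9 -1.8 -2.5] tau6 -0.640Traceback (most recent call last):
  File "<stdin>", line 2, in <module>
  File "h.py", line 9, in look
    n,l,st,c=cv2.connectedComponentsWithStats(m);k=1+np.argmax(st[1:,4]);v,u=np.nonzero(l==k)
                                                     ~~~~~~~~~^^^^^^^^^^
    return _wrapfunc(a, 'argmax', axis=axis, out=out, **kwds)
    return bound(*args, **kwds)
ValueError: attempt to get argmax of an empty sequence
```

The stop shows as a torque jump at a lid angle of about 0.56. I'll relax, open, lift and look.

```bash
python3 -m pendant '[[0,0,-0.5,0,0,0,1],[0,0,-1,0,0,0,1],[0,0,-1,0,0,0,0.6],[0,0,-1,0,0,0,0.43],[0,0,-1,0,0,0,0.43],[0,0,-1,0,0,0,0.43],[0,0,-1,0,0,0,0.43],[0,0,-1,0,0,0,0.43]]'; python3 t.py
python3 -m pendant '[[0,0,0,0,0,1,0.43],[0,0,0,0,0,3,0.43],[0,0,0,0,0,6,0.43],[0,0,0,0,0,9,0.43],[0,0,0,0,0,12,0.43],[0,0,0,0,0,15,0.43],[0,0,0,0,0,15,0.43],[0,0,0,0,0,15,0.43]]'
python3 - <<'E'
from h import *
d=bot.camera("wrist");cv2.imwrite("pics/f.png",d['image'][:,:,::-1])
a=bot.spot_point("valve_grip","wrist");b=bot.spot_point("lid_grip","wrist");print(a[:1],b[:1])
if a:
  p=np.array(a[0]['at'])-[527,97,0];print(np.degrees(np.arctan2(p[1],p[0])),np.hypot(p[0],p[1]))
E
```

```text
time: 26.48
tool_pos: [525.7, 97.2, 117.5]
tcp_rot: [-3.141, -0.0, 1.719]
force: [-0.5, -0.6, -0.8]
width: 0.524
gripper_force: 0.0
t 26.53 yaw 1.7188 T [-0.032 -0.092  0.002] F [-0.2 -0.3 -0.8] tau6 -0.001
time: 27.2
tool_pos: [527.3, 97.2, 270.9]
tcp_rot: [3.136, 0.001, 1.719]
force: [-0.4, 0.3, -0.2]
width: 0.569
gripper_force: 0.0
[{'at': [454.2, 86.4, 125.4], 'confidence': 0.71}] [{'at': [522.2, 94.6, 137.8], 'confidence': 0.72}]
-171.71569945734538 73.56765593655952
```

View pics/f.png

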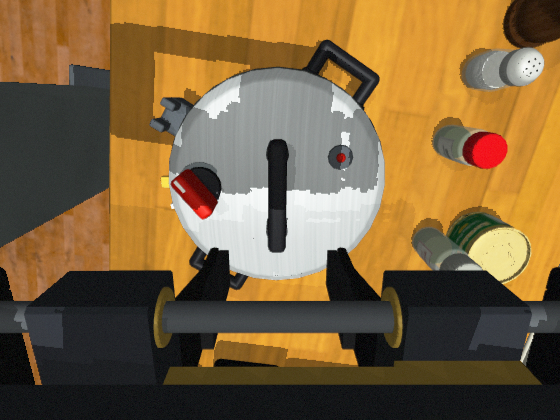

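The lid has turned about 32° (0.55 rad): the tongue at (165,182) is well clear of the keeper at (172,117). The valve sits unchanged relative to the lid, the jars are standing and the gripper is free.

```bash
python3 -c "
from plant import bot
print(bot.hand_in())"
```

```text
the job is handed in; nothing more can be done
None
```

The valve is at its stop (about 0.89 rad, found by feel and not forced) and the lid is at its open stop (about 0.55 rad). The gripper let go and touches nothing, the jars stand as they were, nothing came near the glass, and the job was handed in after about 27 of the 64 s; no verdict came back.

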